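# Fill the craft box and peel off its tray

### The arm

A 6-joint arm with a two-finger parallel gripper is mounted at the origin on the work surface. World frame = base frame: x ahead of the robot, y to its left, z up, the work surface at z = 0. Lengths are in mm, angles in rad, forces in N, time in s.
With the tool pointing down it reaches from about 225 to 875 mm from the base axis. Payload 3.4 kg.
Tool frame: the origin (TCP) lies at the very end of the fingers, on their centre line; the grasp point (between the pads) lies robot.pinch_z behind it (robot.pinch_z is the distance from the TCP to the grasp point, in mm); z points along the fingers, y is the line along which they close (so a half turn about z gives the same grasp; the last joint's range is limited). The gripper opens to 85 mm and grips with 20 to 120 N. Pads are 22 mm wide; open, the fingers measure 114 mm over their backs; the gripper's body (76 mm by 85 mm) begins 54 mm behind the grasp point. The pads swing forward as they close: fully open they stand 13 mm farther back than shut.
Start: joints at [-1.241, 0.276, 1.505, -0, 1.361, -0.121], TCP at [250.523, -517.591, 231.328] pointing down, gripper open.
Joint ranges: [-2.89, 2.89], [-0.75, 2.08], [0.22, 2.7], [-1.18, 4.32], [0.11, 2.71], [-2.7, 2.7]. Speed limits (rad/s): [2.57, 2.57, 3.14, 3.14, 3.14, 3.14].

### API

Orientations are given as a rotation vector (axis times angle).
In Python, from plant import robot gives the robot as it stands.
- The arm moves only by the shell command python3 -m pendant 'ROWS' [FORCE]. ROWS is JSON, one flat list of numbers, 7 for each row, row after row: the shift along the world's x, y, z in mm, then the turn, a rotation vector about the world's x, y, z in degrees, then the opening, from -1 (shut) to 1 (fully open). A call has exactly 5 rows; each row shifts and turns the commanded pose from where the row before left it; what a row does not reach is not made up. A row lasts 1/8 s, in which the tool goes at most 62.5 mm and 10.7 degrees, less where a joint would pass 70% of its speed; a pose out of reach is approached as far as the arm can. A call with a gripper value outside its range is refused whole. The fingers move at their own pace and stop on an object; FORCE is the grip in N (left out, the last holds). Time passes only in rows, so rows that do not move let the fingers close, or fill a call up. It gives the time, the measured TCP pose, the force, the opening and the grip force at its end, in the units of the state.
- robot.get_state(): the state, without advancing time (a new reading comes with each control period).
- robot.read_camera(name): name is "side" or "top"; returns the picture (480x640x3 uint8, blue, green, red); there is no depth.
- robot.get_calibration(name): a dict with "K" (3x3 intrinsics, pixels), "R" (3x3) and "t" (3): a world point X has camera coordinates R X + t. Camera axes: x right, y down, z forward; pixel columns grow to the right and rows downward; lengths in mm; the calibration is good to about 2 mm. A picture is of the moment at which its call begins. get_calibration takes no time and is no camera call.
- robot.job_done(): hands the job in; it is judged then, once.
The state is a dict: "clock": time; "joint_positions": joint angles; "joint_velocities": joint speeds; "joint_torque": joint torques, N m; "position": TCP position; "eef_rot": TCP orientation; "force": force on the tool from outside, world axes, zero at the start; "moment": the same for the moment, N m; "gripper_width": finger opening in mm; "gripper_force": force on a finger pad.
Only numpy, scipy, OpenCV 4.12 (cv2) and the standard library are available. Lean on these libraries where they do the work, as an engineer would, in place of code of your own. Each camera call takes 0.05 s, during which the arm holds its last target. There are 200 camera calls.

### The job

Pour all six shells from the cup into the plywood craft box and stand the empty cup upright on the table again. Then peel the top tray off the sticky stack: lift it by one corner, with the opposite corner still sitting in the nest until the lifted one is well up, and take it off. Finish while holding the tray roughly level and still over the middle of the box, just above it without touching it, and do not let go; leave the glue bottle, tape and pliers where they are.

Things in the scene. Friction and masses are not known exactly. Their poses are not given: they have to be found in the camera images.
- stack: Fixed lower stack: two grey trays on a plywood base screwed to the table; 178 (x) x 138 (y) mm, its rim 90 mm up. Origin: centre of the underside, on the table; z up, x along the long side; yaw varies. Small sprung rubber pads in the nest cling to the four lower corners of the top tray, dragging with about 2 N each until that corner is up 12 mm; sideways play 4 mm. Tilted about the bottom of the opposite corner, the top tray peels off easily.
- tray: Loose top tray of the grey stack, same shape as those under it: 178 (x) x 138 (y) x 52 mm high, 120 g, open upward, empty, corners cut at 45 degrees. Nested in the stack at the start, origin 68 mm above the stack's, rim top 30 mm above the next tray's rim. Lower section 150 x 110 x 30 mm. It clings at each corner, see stack. Origin: centre of its underside; z up, x along its long side.
- rim (a point): Centre of the tray's open top, 52 mm above its origin. All round runs a solid rim 10 mm wide and 12 mm high, inner face flush with the inside wall (158 x 118 mm). Each cut corner is a straight rim length of about 40 mm, to be pinched across its 10 mm, one finger inside, one outside; below the rim top there are 22 mm inside (down to a ledge) and 30 mm outside (down to the next rim).
- corner0 (a point): Middle of the top face of the rim at the tray's +x +y cut corner (mid-width of the 10 mm rim), on the tray at (67.5, 47.5, 52) mm. The rim there is pinched along the horizontal direction at 45 degrees from the tray's x axis. Opposite corner: corner2.
- corner1 (a point): Middle of the top face of the rim at the tray's -x +y cut corner (mid-width of the 10 mm rim), on the tray at (-67.5, 47.5, 52) mm. The rim there is pinched along the horizontal direction at 135 degrees from the tray's x axis. Opposite corner: corner3.
- corner2 (a point): Middle of the top face of the rim at the tray's -x -y cut corner (mid-width of the 10 mm rim), on the tray at (-67.5, -47.5, 52) mm. The rim there is pinched along the horizontal direction at 225 degrees from the tray's x axis. Opposite corner: corner0.
- corner3 (a point): Middle of the top face of the rim at the tray's +x -y cut corner (mid-width of the 10 mm rim), on the tray at (67.5, -47.5, 52) mm. The rim there is pinched along the horizontal direction at 315 degrees from the tray's x axis. Opposite corner: corner1.
- box: Open plywood craft box, fixed to the table, 202 (x) x 162 (y) x 75 mm high, walls and floor 6 mm thick. Origin: centre of its underside, on the table; z up. The tray is its lift-in upper tray. Its yaw varies; it may stand on either side, with the stack on the other.
- cup: Plain aluminium cup, open upward, no handle, standing on the table: 85 mm high, outside diameter 52 mm at the foot and 64 mm at the rim, wall 3 mm, 90 g empty, with six shells in it; all run out when it is tipped about 120 degrees. Origin: centre of its underside; z along its axis to the mouth.
- shell0: Brown snail-like shell, rigid, 18 mm across and 23 mm long, 12 g, smooth (slides at about 20 degrees), in the cup at the start; it rolls. Origin: at its wide end, on its axis; z towards its tip.
- shell1: Brown snail-like shell, rigid, 18 mm across and 23 mm long, 12 g, smooth (slides at about 20 degrees), in the cup at the start; it rolls. Origin: at its wide end, on its axis; z towards its tip.
- shell2: Brown snail-like shell, rigid, 18 mm across and 23 mm long, 12 g, smooth (slides at about 20 degrees), in the cup at the start; it rolls. Origin: at its wide end, on its axis; z towards its tip.
- shell3: Brown snail-like shell, rigid, 18 mm across and 23 mm long, 12 g, smooth (slides at about 20 degrees), in the cup at the start; it rolls. Origin: at its wide end, on its axis; z towards its tip.
- shell4: Brown snail-like shell, rigid, 18 mm across and 23 mm long, 12 g, smooth (slides at about 20 degrees), in the cup at the start; it rolls. Origin: at its wide end, on its axis; z towards its tip.
- shell5: Brown snail-like shell, rigid, 18 mm across and 23 mm long, 12 g, smooth (slides at about 20 degrees), in the cup at the start; it rolls. Origin: at its wide end, on its axis; z towards its tip.
- glue: Bystander: white glue bottle, 48 mm across, 130 mm high, standing behind the cup. Origin: centre of the underside.
- tape: Bystander: roll of paper tape lying flat, 90 mm across, 22 mm high. Origin: centre of the underside.
- pliers: Bystander: small red-handled pliers lying flat, 130 mm long, 12 mm high. Origin: between the handles, on the table.
There are look-alikes about, which are no part of the job. What is shaped like the cup but green is not meant.

How it is judged:
By the outcome, as a careful person would: the job done as asked, in the order asked, and still so for the second after the job is handed in, while the arm keeps its last pose, push and grip.
It also fails if it takes over 72 s, if anything falls off the work surface, if the arm or the gripper's body presses on something with over 40 N, if the wrist force passes 120 N, or if a joint passes its speed limit or range.

## Working session

There is one attempt and no reset: what is moved stays moved. The work goes in short steps, Python scripts to look and compute and a shell command to move; the robot and the scene stay as the last step left them, time stands still between calls to the robot, and variables do not carry over. Pictures are saved under pics/ and viewed, at most 10 in all, crops included, and the job is handed in when it is done.

```bash
mkdir -p pics; ls
python3 - <<'E'
from plant import robot
import cv2
for n in("top","side"):
    im=robot.read_camera(n); cv2.imwrite(f"pics/{n}0.png",im)
    c=robot.get_calibration(n); print(n,c)
print(robot.pinch_z, robot.get_state())
E
```

```text
pics
top {'K': array([[583.11595223,   0.        , 322.56787255],
       [  0.        , 583.11595223, 240.46549018],
       [  0.        ,   0.        ,   1.        ]]), 'R': array([[ 5.10604466e-03, -9.99986726e-01, -6.90271344e-04],
       [-9.98185107e-01, -5.05542318e-03, -6.00077854e-02],
       [ 6.00034992e-02,  9.95421007e-04, -9.98197670e-01]]), 't': array([  23.0649267 ,  534.42996824, 1177.52014973])}
side {'K': array([[443.34647768,   0.        , 322.80822635],
       [  0.        , 443.34647768, 239.59210952],
       [  0.        ,   0.        ,   1.        ]]), 'R': array([[-0.77961037, -0.62617404,  0.01066463],
       [-0.49058285,  0.60003216, -0.63189388],
       [ 0.38927642, -0.49786291, -0.77498154]]), 't': array([415.24683283, 319.87473083, 788.39123017])}
18.700000000000003 {'clock': 0.1, 'joint_positions': array([-1.24104738e+00,  2.76542983e-01,  1.50599567e+00, -9.86090216e-07,
        1.36072818e+00, -1.20995064e-01]), 'joint_velocities': array([-1.73557219e-03, -1.81628904e-03, -2.64105214e-03, -1.38505822e-03,
       -7.37317354e-05,  4.83059022e-04]), 'joint_torque': array([ 6.40956332e-04, -4.17700446e+01, -2.46405333e+01, -1.53075284e-04,
        5.80342719e-03,  1.28628551e-05]), 'position': array([ 250.33312906, -517.12044369,  230.52415338]), 'eef_rot': array([-3.06052210e+00, -7.01676735e-01,  2.75352356e-04]), 'force': array([0.22644479, 0.28276325, 0.38219711]), 'moment': array([ 0.00846907, -0.05244731, -0.00698101]), 'gripper_force': 0.0, 'gripper_width': 85.16862546840619}
```

View pics/top0.png

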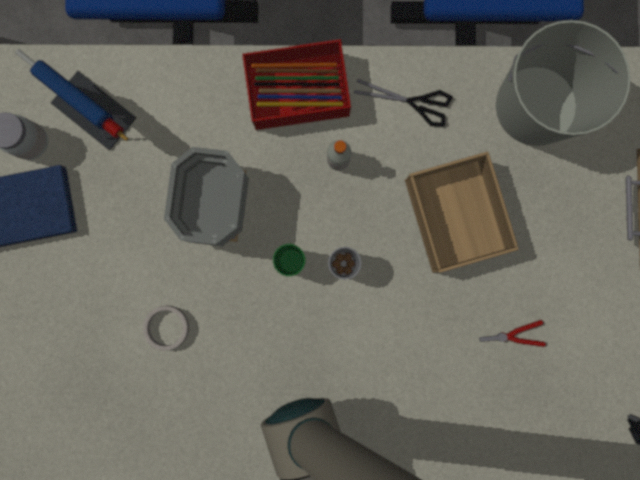

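View pics/side0.png

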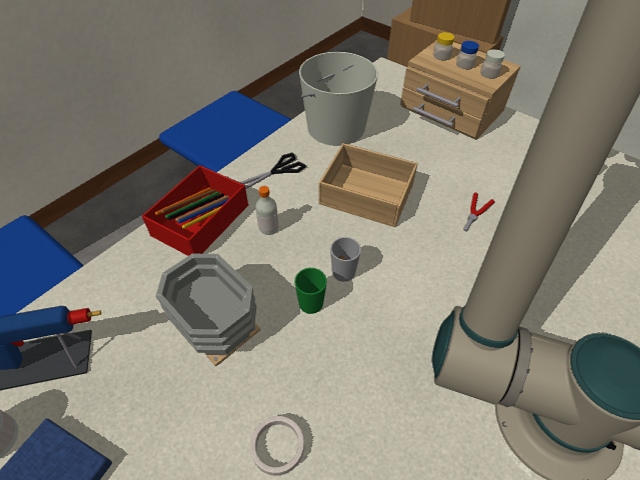

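Candidates for the cup in the top view are the aluminium cup holding brown shells at (345,262), the green cup at (289,260), which is the look-alike, and the white tub at (15,135). I choose (345,262). The box is at (462,213), the stack at (207,197) and the glue bottle at (340,155).

```bash
cat > h.py <<'E'
import numpy as np, cv2
from plant import robot
from scipy.spatial.transform import Rotation as Ro
def ray(n,uv,z):
    c=robot.get_calibration(n); K,R,t=c["K"],c["R"],c["t"]
    C=-R.T@t; uv=np.atleast_2d(uv).astype(float)
    d=(np.linalg.inv(K)@np.c_[uv,np.ones(len(uv))].T).T@R
    return (C+d*((z-C[2])/d[:,2])[:,None])
def proj(n,X):
    c=robot.get_calibration(n); p=np.atleast_2d(X)@c["R"].T+c["t"]; p=p@c["K"].T
    return p[:,:2]/p[:,2:]
E
python3 - <<'E'
from h import *
im=cv2.imread("pics/top0.png"); hsv=cv2.cvtColor(im,cv2.COLOR_BGR2HSV)
def big(m,x0,y0,x1,y1):
    q=np.zeros_like(m); q[y0:y1,x0:x1]=m[y0:y1,x0:x1]
    q=cv2.morphologyEx(q,cv2.MORPH_CLOSE,np.ones((5,5)))
    return max(cv2.findContours(q,cv2.RETR_EXTERNAL,cv2.CHAIN_APPROX_NONE)[0],key=cv2.contourArea)
wood=((hsv[...,1]>75)&(hsv[...,0]<25)&(hsv[...,0]>5)).astype(np.uint8)
b=big(wood,395,140,530,285)
P=ray("top",b[:,0],75)[:,:2].astype(np.float32); print("box",cv2.minAreaRect(P))
print("boxpoly",cv2.approxPolyDP(b,5,True)[:,0].tolist())
# tray: bluish gray
print("px tray",hsv[200,210],hsv[160,200],hsv[300,200],hsv[243,345],hsv[190,260])
gray=((hsv[...,0]>60)&(hsv[...,0]<130)&(hsv[...,2]>60)).astype(np.uint8)
g=big(gray,155,135,260,255)
print("traypoly",cv2.approxPolyDP(g,3,True)[:,0].tolist()); P=ray("top",g[:,0],120)[:,:2].astype(np.float32); print("tray",cv2.minAreaRect(P))
br=((hsv[...,1]>90)&(hsv[...,0]<20)).astype(np.uint8); c=big(br,325,240,365,285)
print("shells",c[:,0].mean(0), ray("top",c[:,0].mean(0),30))
print("cup by rim guess",ray("top",[344.5,261.5],85))
a=cv2.resize(im[130:290,155:375],None,fx=3,fy=3,interpolation=cv2.INTER_CUBIC)
d=cv2.resize(im[140:285,395:525],None,fx=3,fy=3,interpolation=cv2.INTER_CUBIC)
cv2.imwrite("pics/crop1.png",a)
print(a.shape)
E
```

```text
box ((587.5416870117188, -243.8181915283203), (201.13674926757812, 173.29180908203125), 16.415637969970703)
boxpoly [[487, 152], [406, 180], [433, 271], [517, 249]]
px tray [38 11 96] [50 15 51] [ 28  27 133] [ 28  26 127] [27 35 81]
traypoly [[189, 175], [187, 181], [193, 193], [188, 194], [187, 189], [190, 210], [184, 216], [191, 222], [190, 228], [196, 230], [192, 228], [196, 220], [189, 221], [188, 216], [193, 208], [198, 211], [198, 204], [211, 193], [201, 193]]
tray ((597.275390625, 261.8060302734375), (47.74580383300781, 102.88774871826172), 83.54320526123047)
shells [343.13559322 263.28813559] [[487.53592823 -15.97524307  30.        ]]
cup by rim guess [[489.82749809 -16.69530254  85.        ]]
(480, 660, 3)
```

View pics/crop1.png

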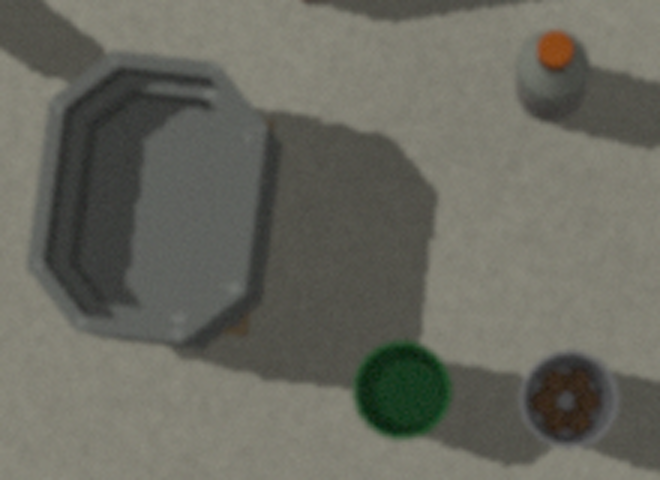

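The close crop shows the chosen cup at crop (569,398), which is top (344.7,262.7). It is aluminium with brown shells. The green cup is at crop (403,389). The tray's octagonal rim is centred at crop (149,197), top (204.7,195.7).

```bash
cat >> h.py <<'E'
def wrist(R,j1,s):
    # R=Rz(j1)Ry(s)Rz(j4)Ry(j5)Rz(j6+pi/2)
    M=(Ro.from_euler('z',j1)*Ro.from_euler('y',s)).inv()*R
    a=M.as_euler('ZYZ'); a[2]-=np.pi/2
    return (a+np.pi)%(2*np.pi)-np.pi
def tool(az,down,flip=1):
    u=np.array([np.cos(az),np.sin(az),0]); z=u*np.cos(down)-np.array([0,0,np.sin(down)])
    y=flip*np.array([-np.sin(az),np.cos(az),0]); return Ro.from_matrix(np.c_[np.cross(y,z),y,z])
E
python3 - <<'E'
from h import *
np.set_printoptions(precision=2,suppress=True)
s=robot.get_state(); R0=Ro.from_rotvec(s["eef_rot"]); print(R0.as_matrix())
q=s["joint_positions"]; print("model",wrist(R0,q[0],q[1]+q[2]),q[3:])
print("tray",ray("top",[204.7,195.7],120),"cup",ray("top",[344.7,262.7],85),"green",ray("top",[155+403/3,130+389/3],85),"glue",ray("top",[340.5,147],130))
print("side cup rim",ray("side",[345,247],85), "side tray", ray("side",[207,292],120),"tape",ray("top",[168,328],22))
d=np.deg2rad
for az in(20,40,60):
  for f in(1,-1):
    T=tool(d(az),d(25),f); rv=(T*R0.inv()).as_rotvec(degrees=True)
    print(az,f,"rv",rv,"grasp wr",wrist(T,d(-20),d(115)),"pours",[wrist(Ro.from_rotvec(k*2.1*np.array([np.cos(d(az)),np.sin(d(az)),0]))*T,d(-40),d(105)) for k in(1,-1)])
E
```

```text
[[ 0.9   0.44 -0.  ]
 [ 0.44 -0.9   0.  ]
 [ 0.   -0.   -1.  ]]
model [-0.    1.36 -0.12] [-0.    1.36 -0.12]
tray [[611.12 247.37 120.  ]] cup [[487.52 -17.09  85.  ]] green [[492.81  89.49  85.  ]] glue [[702.64  -6.95 130.  ]]
side cup rim [[489.09 -18.03  85.  ]] side tray [[605.91 247.82 120.  ]] tape [[355.33 336.92  22.  ]]
20 1 rv [-86.72 -36.79 147.65] grasp wr [1.42 0.63 2.99] pours [array([ 1.82,  1.49, -1.37]), array([2.16, 0.81, 0.47])]
20 -1 rv [ 25.23 -59.92  -5.24] grasp wr [ 1.42  0.63 -0.15] pours [array([1.82, 1.49, 1.77]), array([ 2.16,  0.81, -2.67])]
40 1 rv [  76.15   49.43 -141.37] grasp wr [1.33 0.94 2.9 ] pours [array([ 1.73,  1.82, -1.3 ]), array([1.96, 1.11, 0.67])]
40 -1 rv [ 35.32 -54.73  12.56] grasp wr [ 1.33  0.94 -0.24] pours [array([1.73, 1.82, 1.84]), array([ 1.96,  1.11, -2.47])]
60 1 rv [  61.38   57.21 -125.85] grasp wr [1.23 1.24 2.8 ] pours [array([ 1.66,  2.16, -1.26]), array([1.83, 1.43, 0.78])]
60 -1 rv [ 44.79 -48.3   30.33] grasp wr [ 1.23  1.24 -0.34] pours [array([1.66, 2.16, 1.88]), array([ 1.83,  1.43, -2.36])]
```

```bash
cat > st.py <<'E'
from h import *
np.set_printoptions(precision=2,suppress=True)
s=robot.get_state(); R=Ro.from_rotvec(s["eef_rot"])
print(s["clock"],"p",s["position"],"z",R.as_matrix()[:,2],"y",R.as_matrix()[:,1],"\n q",s["joint_positions"],"F",s["force"],"w",s["gripper_width"],s["gripper_force"])
E
python3 -m pendant '[17,44,0,3.53,-5.47,1.26,1, 17,44,0,3.53,-5.47,1.26,1, 17,44,0,3.53,-5.47,1.26,1, 17,44,0,3.53,-5.47,1.26,1, 17,44,0,3.53,-5.47,1.26,1]' 40
python3 -m pendant '[17,44,0,3.53,-5.47,1.26,1, 17,44,0,3.53,-5.47,1.26,1, 17,44,0,3.53,-5.47,1.26,1, 17,44,0,3.53,-5.47,1.26,1, 17,44,0,3.53,-5.47,1.26,1]'
python3 st.py; python3 -c "
from h import *
s=robot.get_state();q=s['joint_positions'];print(wrist(Ro.from_rotvec(s['eef_rot']),q[0],q[1]+q[2]))
T=tool(np.deg2rad(40),np.deg2rad(25),-1);print((T*Ro.from_rotvec(s['eef_rot']).inv()).as_rotvec(degrees=True))"
```

```text
clock: 0.72
position: [335.8, -296.2, 231.4]
eef_rot: [-2.731, -0.792, -0.785]
force: [0.3, -0.5, 0.5]
gripper_width: 85.0
gripper_force: 0.0
clock: 1.35
position: [420.9, -76.7, 231.3]
eef_rot: [-2.236, -0.814, -1.428]
force: [0.4, 0.1, 0.1]
gripper_width: 85.2
gripper_force: 0.0
1.35 p [420.86 -76.73 231.31] z [ 0.7   0.58 -0.42] y [ 0.64 -0.77  0.  ] 
 q [-1.26  0.19  2.3   1.01  1.44 -0.97] F [0.36 0.11 0.14] w 85.226795744955 0.0
[ 1.01450176  1.44144207 -0.96596873]
[0.08122533 0.15338728 0.10007975]
```

```bash
python3 -m pendant '[0,0,-28,0,0,0,1, 0,0,-28,0,0,0,1, 0,0,-28,0,0,0,1, 0,0,-28,0,0,0,1, 0,0,-27,0,0,0,1]'
python3 st.py
python3 - <<'E'
from h import *
im=robot.read_camera("side"); cv2.imwrite("pics/s1.png",im)
t=robot.read_camera("top")
cv2.imwrite("pics/s1c.png",np.hstack([cv2.resize(im[180:400,200:500],(400,293)),cv2.resize(t[180:400,240:540],(400,293))]))
E
```

```text
clock: 1.98
position: [420.5, -78.0, 91.0]
eef_rot: [-2.238, -0.814, -1.423]
force: [-0.0, 1.0, -0.1]
gripper_width: 85.2
gripper_force: 0.0
1.975 p [420.53 -78.02  91.04] z [ 0.69  0.58 -0.42] y [ 0.64 -0.77  0.  ] 
 q [-1.26  0.56  2.46  1.14  1.18 -1.44] F [-0.01  1.05 -0.11] w 85.23633976536205 0.0
```

View pics/s1c.png

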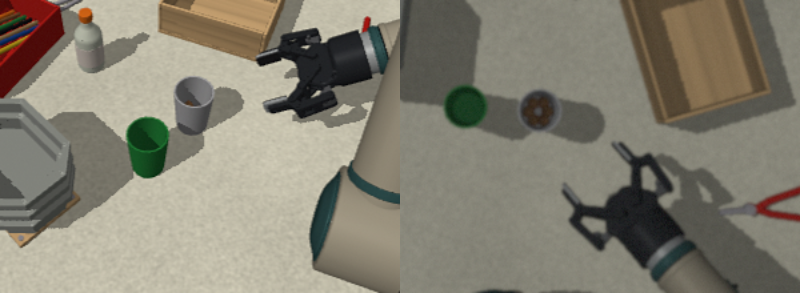

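The side half (left) shows the gripper open and pointing at the aluminium cup at about (193,105). The top half (right) shows the fingers at (570,190) and (622,148), lined up on the cup at (539,110), with the green cup clear.

```bash
python3 -m pendant '[8.3,7.3,-5,0,0,0,1, 8.3,7.3,-5,0,0,0,1, 8.3,7.3,-5,0,0,0,1, 8.3,7.3,-5,0,0,0,1, 8.3,7.3,-5,0,0,0,1]'
python3 -m pendant '[8.3,7.3,-5,0,0,0,1, 8.3,7.3,-5,0,0,0,1, 8.3,7.3,-5,0,0,0,1, 8.3,7.3,-5,0,0,0,1, 8.3,7.3,-5,0,0,0,1]'
python3 -m pendant '[0,0,0,0,0,0,-1, 0,0,0,0,0,0,-1, 0,0,0,0,0,0,-1, 0,0,0,0,0,0,-1, 0,0,0,0,0,0,-1]' 40
python3 st.py
python3 - <<'E'
from h import *
im=robot.read_camera("side")
t=robot.read_camera("top")
cv2.imwrite("pics/s2c.png",np.hstack([cv2.resize(im[180:400,200:500],(400,293)),cv2.resize(t[180:400,240:540],(400,293))]))
E
```

```text
clock: 2.7
position: [462.6, -41.2, 68.2]
eef_rot: [-2.237, -0.815, -1.426]
force: [-0.3, 0.0, 0.6]
gripper_width: 85.3
gripper_force: 0.0
clock: 3.32
position: [504.4, -4.7, 43.4]
eef_rot: [-2.236, -0.814, -1.427]
force: [-0.1, -1.3, -0.4]
gripper_width: 85.6
gripper_force: 0.0
clock: 3.95
position: [503.7, -4.6, 43.3]
eef_rot: [-2.235, -0.813, -1.427]
force: [-1.0, -1.2, 6.1]
gripper_width: 59.1
gripper_force: 41.9
3.95 p [503.7   -4.6   43.25] z [ 0.7   0.58 -0.42] y [ 0.64 -0.77  0.  ] 
 q [-0.93  0.71  2.5   1.55  1.13 -1.65] F [-1.   -1.23  6.09] w 59.0553503850722 41.94055649553775
```

View pics/s2c.png

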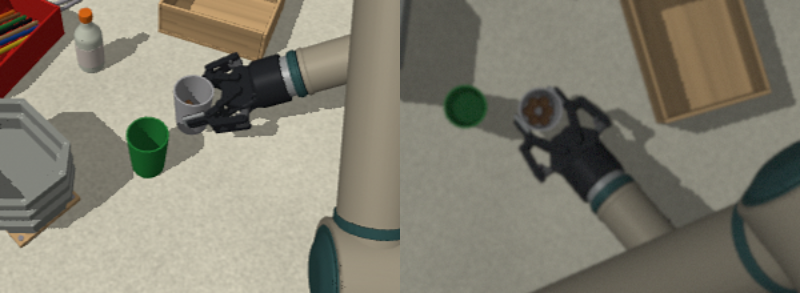

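Cup gripped at the expected 59 mm, and both views show the fingers around it. Next I lift it and carry it to the pour position.

```bash
python3 -m pendant '[0,0,18,0,0,0,-1, 0,0,28,0,0,0,-1, 0,0,32,0,0,0,-1, 0,0,32,0,0,0,-1, 0,0,28,0,0,0,-1]'
python3 -m pendant '[7,-23,0,0,0,0,-1, 13,-42,0,0,0,0,-1, 14,-47,0,0,0,0,-1, 14,-44,0,0,0,0,-1, 10,-30,0,0,0,0,-1]'
python3 -m pendant '[0,0,0,4.6,3.86,0,-1, 0,0,0,6.13,5.14,0,-1, 0,0,0,6.13,5.14,0,-1, 0,0,0,6.13,5.14,0,-1, 0,0,0,6.13,5.14,0,-1]'
python3 st.py
python3 - <<'E'
from h import *
cv2.imwrite("pics/t3.png",robot.read_camera("top"));cv2.imwrite("pics/s3.png",robot.read_camera("side"))
E
```

```text
clock: 4.68
position: [503.3, -5.1, 180.5]
eef_rot: [-2.24, -0.813, -1.422]
force: [-0.6, 0.0, -1.0]
gripper_width: 58.6
gripper_force: 42.9
clock: 5.3
position: [562.0, -193.6, 179.1]
eef_rot: [-2.241, -0.812, -1.423]
force: [0.3, 0.8, -0.3]
gripper_width: 58.4
gripper_force: 43.0
clock: 5.92
position: [561.5, -191.2, 179.2]
eef_rot: [-2.02, -0.266, -0.952]
force: [0.3, -0.8, -1.4]
gripper_width: 58.7
gripper_force: 42.9
5.925 p [ 561.46 -191.15  179.15] z [ 0.53  0.78 -0.34] y [ 0.5  -0.6  -0.62] 
 q [-1.03  0.61  1.8   1.03  1.59 -0.2 ] F [ 0.26 -0.76 -1.42] w 58.68353495130914 42.94631433149334
```

View pics/t3.png

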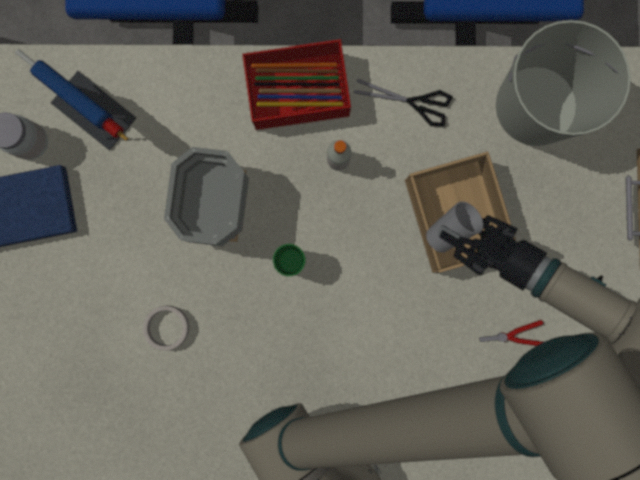

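The cup is tilted 38° with its mouth at about (467,215), over the box. I'll keep pouring slowly.

```bash
python3 -m pendant '[0,0,0,5.36,4.5,0,-1, 0,0,0,5.36,4.5,0,-1, 0,0,0,5.36,4.5,0,-1, 0,0,0,4.6,3.86,0,-1, 0,0,0,4.6,3.86,0,-1]'
python3 -m pendant '[0,0,0,3.06,2.57,0,-1, 0,0,0,3.06,2.57,0,-1, 0,0,0,3.06,2.57,0,-1, 0,0,0,3.06,2.57,0,-1, 0,0,0,3.06,2.57,0,-1]'
python3 -m pendant '[0,0,0,3.83,3.21,0,-1, 0,0,0,3.83,3.21,0,-1, 0,0,0,3.83,3.21,0,-1, 0,0,0,3.83,3.21,0,-1, 0,0,0,3.83,3.21,0,-1]'
python3 -m pendant '[0,0,0,0,0,0,-1, 0,0,0,0,0,0,-1, 0,0,0,0,0,0,-1, 0,0,0,0,0,0,-1, 0,0,0,0,0,0,-1]'
python3 -m pendant '[0,0,0,0,0,0,-1, 0,0,0,0,0,0,-1, 0,0,0,0,0,0,-1, 0,0,0,0,0,0,-1, 0,0,0,0,0,0,-1]'
python3 st.py
```

```text
clock: 6.65
position: [561.5, -190.6, 179.8]
eef_rot: [-1.738, 0.136, -0.562]
force: [0.5, -0.7, -1.7]
gripper_width: 58.3
gripper_force: 42.9
clock: 7.28
position: [561.6, -190.5, 179.8]
eef_rot: [-1.536, 0.353, -0.331]
force: [0.4, -0.0, -2.0]
gripper_width: 58.1
gripper_force: 42.9
clock: 7.9
position: [561.7, -190.5, 179.9]
eef_rot: [-1.251, 0.598, -0.05]
force: [0.6, -0.2, -0.5]
gripper_width: 58.5
gripper_force: 43.0
clock: 8.52
position: [561.6, -190.6, 180.5]
eef_rot: [-1.252, 0.596, -0.05]
force: [-0.2, -0.4, -0.3]
gripper_width: 58.0
gripper_force: 43.0
clock: 9.15
position: [561.5, -190.6, 180.3]
eef_rot: [-1.251, 0.596, -0.05]
force: [0.5, 0.1, 0.2]
gripper_width: 58.2
gripper_force: 43.0
9.15 p [ 561.53 -190.6   180.31] z [0.45 0.87 0.18] y [-0.28  0.33 -0.9 ] 
 q [-1.02  0.93  1.74  1.16  1.98  0.86] F [0.5  0.14 0.16] w 58.22493825215611 42.969125504168915
```

```bash
python3 -m pendant '[0,0,0,1.53,1.28,0,-1, 0,0,0,1.53,1.28,0,-1, 0,0,0,1.53,1.28,0,-1, 0,0,0,1.53,1.28,0,-1, 0,0,0,1.53,1.28,0,-1]'
python3 -m pendant '[0,0,4,-6.433,-5.396,0,-1, 0,0,4,-6.433,-5.396,0,-1, 0,0,4,-6.433,-5.396,0,-1, 0,0,4,-6.433,-5.396,0,-1, 0,0,4,-6.433,-5.396,0,-1]'
python3 -m pendant '[0,0,0,-6.433,-5.396,0,-1, 0,0,0,-6.433,-5.396,0,-1, 0,0,0,-6.433,-5.396,0,-1, 0,0,0,-6.433,-5.396,0,-1, 0,0,0,-6.433,-5.396,0,-1]'
python3 -m pendant '[-7,23,0,-6.433,-5.396,0,-1, -13,42,0,-6.433,-5.396,0,-1, -14,47,0,-6.433,-5.396,0,-1, -14,44,0,-6.433,-5.396,0,-1, -10,30,0,-6.433,-5.396,0,-1]'
python3 st.py
python3 - <<'E'
from h import *
s=robot.get_state()
T=tool(np.deg2rad(40),np.deg2rad(25),-1);print((T*Ro.from_rotvec(s['eef_rot']).inv()).as_rotvec(degrees=True))
t=robot.read_camera("top");i=robot.read_camera("side")
cv2.imwrite("pics/t4c.png",np.hstack([cv2.resize(t[140:290,320:540],(400,273)),cv2.resize(i[120:345,130:460],(400,273))]))
E
```

```text
clock: 9.78
position: [561.5, -190.6, 180.3]
eef_rot: [-1.127, 0.686, 0.061]
force: [0.2, 0.2, -0.3]
gripper_width: 58.4
gripper_force: 43.0
clock: 10.4
position: [561.4, -190.5, 200.3]
eef_rot: [-1.611, 0.275, -0.413]
force: [0.1, -0.1, -0.4]
gripper_width: 58.3
gripper_force: 43.0
clock: 11.02
position: [561.3, -190.4, 200.3]
eef_rot: [-1.991, -0.221, -0.91]
force: [-0.1, -0.2, -0.6]
gripper_width: 58.4
gripper_force: 43.0
clock: 11.65
position: [502.1, -1.9, 200.5]
eef_rot: [-2.237, -0.817, -1.426]
force: [0.3, 0.6, -1.4]
gripper_width: 58.3
gripper_force: 43.0
11.65 p [502.09  -1.94 200.55] z [ 0.7   0.58 -0.42] y [ 0.64 -0.77  0.  ] 
 q [-0.92  0.25  2.35  1.3   1.22 -1.  ] F [ 0.29  0.63 -1.44] w 58.267732565555455 43.03582407650538
[0.19810179 0.10553095 0.02128323]
```

View pics/t4c.png

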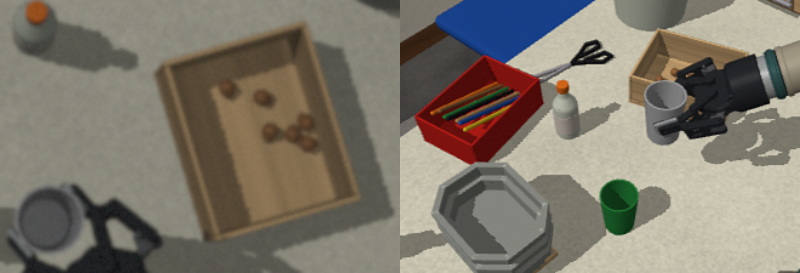

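All six shells are in the box, at crop (228,88), (263,97), (269,132), (293,132), (306,121) and (309,143). The cup at (52,218) is empty. Now I set it down.

```bash
python3 -m pendant '[0,0,-20,-0.1,-0.1,0,-1, 0.5,-1,-35,-0.1,0,0,-1, 0.5,-1,-40,0,0,0,-1, 0,0,-36,0,0,0,-1, 0,0,-20,0,0,0,-1]'
python3 -m pendant '[0,0,-1,0,0,0,-1, 0,0,-1,0,0,0,-1, 0,0,-1,0,0,0,-1, 0,0,-1,0,0,0,-1, 0,0,-0.5,0,0,0,-1]'
python3 st.py
```

```text
clock: 12.38
position: [505.2, -7.8, 47.3]
eef_rot: [-2.24, -0.813, -1.424]
force: [-0.4, -0.8, -0.6]
gripper_width: 58.8
gripper_force: 43.1
clock: 13.0
position: [504.6, -6.7, 45.2]
eef_rot: [-2.239, -0.818, -1.427]
force: [-0.2, -0.9, 0.1]
gripper_width: 58.4
gripper_force: 43.1
13.0 p [504.63  -6.69  45.23] z [ 0.7   0.58 -0.42] y [ 0.64 -0.77  0.01] 
 q [-0.93  0.7   2.49  1.55  1.13 -1.63] F [-0.19 -0.94  0.12] w 58.40927199964961 43.07667897432111
```

```bash
python3 -m pendant '[0,0,-0.6,0,0,0,-1, 0,0,-0.6,0,0,0,-1, 0,0,-0.6,0,0,0,-1, 0,0,0,0,0,0,-1, 0,0,0,0,0,0,-1]'
python3 -m pendant '[0,0,-0.6,0,0,0,-1, 0,0,-0.6,0,0,0,-1, 0,0,-0.6,0,0,0,-1, 0,0,0,0,0,0,-1, 0,0,0,0,0,0,-1]'
python3 st.py
```

```text
clock: 13.62
position: [504.6, -6.5, 43.2]
eef_rot: [-2.238, -0.817, -1.426]
force: [-0.3, -0.6, 0.7]
gripper_width: 58.8
gripper_force: 43.1
clock: 14.25
position: [504.9, -6.1, 43.2]
eef_rot: [-2.235, -0.816, -1.431]
force: [-3.5, -2.0, 8.5]
gripper_width: 58.7
gripper_force: 42.9
14.25 p [504.92  -6.08  43.2 ] z [ 0.7   0.58 -0.42] y [ 0.64 -0.77  0.01] 
 q [-0.93  0.71  2.49  1.55  1.14 -1.65] F [-3.47 -1.98  8.54] w 58.673858652593964 42.931828647111416
```

```bash
python3 -m pendant '[0,0,0.8,0,0,0,-1, 0,0,0,0,0,0,1, 0,0,0,0,0,0,1, 0,0,0,0,0,0,1, 0,0,0,0,0,0,1]'
python3 -m pendant '[-4.2,-3.5,2.5,0,0,0,1, -8.3,-7,5,0,0,0,1, -12,-10,7.3,0,0,0,1, -16,-13,9.7,0,0,0,1, -21,-17.5,12.7,0,0,0,1]'
python3 -m pendant '[-21,-17.5,30,0,0,0,1, -10,-8,45,0,0,0,1, 0,0,45,0,0,0,1, 0,0,45,0,0,0,1, 0,0,30,0,0,0,1]'
python3 st.py
python3 - <<'E'
from h import *
np.set_printoptions(precision=2,suppress=True); d=np.deg2rad
t=robot.read_camera("top");i=robot.read_camera("side"); cv2.imwrite("pics/s5.png",i)
cv2.imwrite("pics/t5c.png",np.hstack([cv2.resize(t[130:290,155:375],(440,320)),cv2.resize(i[220:380,130:380],(360,230)).repeat(1,0) if 0 else cv2.resize(i[220:380,130:380],(350,320))]))
v=np.array([[112,53],[213,63],[268,125],[247,292],[180,342],[82,330],[35,268],[52,103]])/3+[155,130]
W=ray("top",v,120)[:,:2]; print(W, W.mean(0)); e=np.roll(W,-1,0)-W; print(np.linalg.norm(e,axis=1),np.rad2deg(np.arctan2(e[:,1],e[:,0])))
s=robot.get_state(); R0=Ro.from_rotvec(s["eef_rot"])
for az in(-51.5,128.5):
    y=np.array([np.cos(d(az)),np.sin(d(az)),0]);z=np.array([0,0,-1.]);T=Ro.from_matrix(np.c_[np.cross(y,z),y,z])
    print(az,(T*R0.inv()).as_rotvec(degrees=True),wrist(T,.278,d(110)))
    ax=np.array([y[1],-y[0],0])*(1 if az<0 else -1)
    print("tilted",wrist(Ro.from_rotvec(d(25)*ax)*T,.278,d(110)))
E
```

```text
clock: 14.88
position: [504.5, -6.6, 41.9]
eef_rot: [-2.239, -0.817, -1.425]
force: [1.0, 0.4, 1.0]
gripper_width: 85.6
gripper_force: 0.0
clock: 15.5
position: [442.1, -57.7, 79.5]
eef_rot: [-2.238, -0.817, -1.425]
force: [-0.2, -0.2, -0.3]
gripper_width: 85.4
gripper_force: 0.0
clock: 16.12
position: [411.4, -82.7, 275.8]
eef_rot: [-2.241, -0.819, -1.426]
force: [-0.1, -0.3, -0.4]
gripper_width: 85.0
gripper_force: 0.0
16.125 p [411.44 -82.74 275.77] z [ 0.7   0.58 -0.43] y [ 0.64 -0.77  0.01] 
 q [-1.29  0.1   2.23  0.98  1.54 -0.85] F [-0.1  -0.32 -0.43] w 84.95531401296415 0.0
[[702.21 272.28]
 [696.16 208.66]
 [657.01 173.56]
 [551.86 185.28]
 [520.43 226.57]
 [527.6  287.74]
 [566.23 317.84]
 [670.27 309.37]] [611.47 247.66]
[ 63.91  52.58 105.8   51.89  61.59  48.97 104.39  48.94] [ -95.43 -138.13  173.64  127.29   83.31   37.93   -4.66  -49.27]
-51.5 [-40.51  50.53  -1.65] [0.   1.22 1.18]
tilted [-0.46  1.09  1.36]
128.5 [-74.57 -59.78 150.68] [ 0.    1.22 -1.96]
tilted [-0.46  1.09 -1.78]
```

View pics/t5c.png

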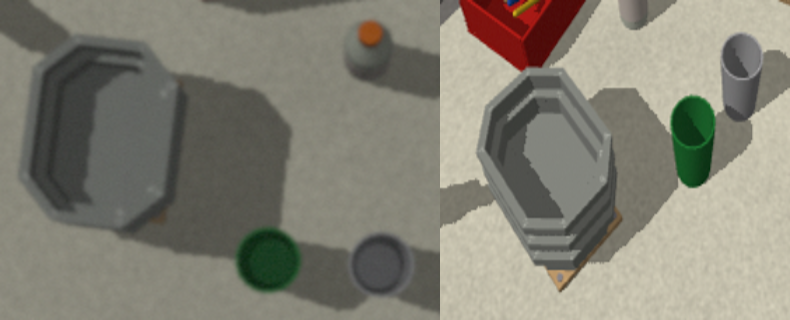

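The cup stands upright and empty at crop (380,262), and the green cup is undisturbed. Tray yaw is about -5.7° and corner3 is at about (673.5,194.5). Next I move above corner3.

```bash
python3 -m pendant '[26,28,-4,-4.05,5.05,-0.1,0, 26,28,-4,-4.05,5.05,-0.1,0, 26,28,-4,-4.05,5.05,-0.1,0, 26,28,-4,-4.05,5.05,-0.1,0, 26,28,-4,-4.05,5.05,-0.1,-0.15]'
python3 -m pendant '[26,28,-14,-4.05,5.05,-0.1,-0.15, 26,28,-14,-4.05,5.05,-0.1,-0.15, 26,28,-14,-4.05,5.05,-0.1,-0.15, 26,28,-14,-4.05,5.05,-0.1,-0.15, 26,26,-14,-4.05,5.05,-0.1,-0.15]'
python3 st.py
python3 - <<'E'
from h import *
np.set_printoptions(precision=2,suppress=True)
s=robot.get_state(); R0=Ro.from_rotvec(s["eef_rot"]); a=np.deg2rad(-50.7)
y=np.array([np.cos(a),np.sin(a),0]);z=np.array([0,0,-1.]);T=Ro.from_matrix(np.c_[np.cross(y,z),y,z])
print("turn",(T*R0.inv()).as_rotvec(degrees=True))
print("side est of corner3 edge",ray("side",[[199.3,254],[230,256]],120))
W=np.array([[702.21,272.28],[696.16,208.66],[657.01,173.56],[551.86,185.28],[520.43,226.57],[527.6,287.74],[566.23,317.84],[670.27,309.37]])
print(proj("side",np.c_[W,np.full(8,120)]))
E
```

```text
clock: 16.85
position: [541.8, 57.7, 252.8]
eef_rot: [-2.681, -0.959, -0.772]
force: [-0.3, -1.3, -0.5]
gripper_width: 36.4
gripper_force: 0.0
clock: 17.48
position: [672.2, 195.3, 181.9]
eef_rot: [-2.958, -1.04, 0.01]
force: [0.9, 0.0, -0.1]
gripper_width: 36.2
gripper_force: 0.0
17.475 p [672.19 195.31 181.9 ] z [-0.01  0.   -1.  ] y [ 0.63 -0.78 -0.01] 
 q [0.18 0.49 1.28 0.01 1.37 1.07] F [ 0.87  0.   -0.1 ] w 36.22292396494165 0.0
turn [-0.21 -0.45  0.56]
side est of corner3 edge [[683.07 198.46 120.  ]
 [633.38 164.18 120.  ]]
[[162.42 273.08]
 [190.77 253.84]
 [218.03 252.86]
 [252.5  285.39]
 [248.8  309.99]
 [220.4  331.99]
 [191.76 331.46]
 [157.17 295.33]]
```

```bash
python3 -m pendant '[0.6,-0.3,-10,-0.1,-0.2,0.3,-0.15, 0.6,-0.3,-15,-0.1,-0.2,0.3,-0.15, 0,0,-15,0,0,0,-0.15, 0,0,-12,0,0,0,-0.15, 0,0,-6,0,0,0,-0.15]'
python3 -m pendant '[0,0,-5,0,0,0,-0.15, 0,0,-5,0,0,0,-0.15, 0,0,-5,0,0,0,-0.15, 0,0,-3,0,0,0,-0.15, 0,0,0,0,0,0,-0.15]'
python3 st.py
python3 - <<'E'
from h import *
t=robot.read_camera("top");i=robot.read_camera("side")
cv2.imwrite("pics/t6c.png",np.hstack([cv2.resize(t[130:260,155:285],(390,390),interpolation=cv2.INTER_CUBIC),cv2.resize(i[220:350,140:270],(390,390),interpolation=cv2.INTER_CUBIC)]))
E
```

```text
clock: 18.1
position: [672.5, 193.4, 126.1]
eef_rot: [-2.956, -1.054, -0.008]
force: [0.6, 0.1, 0.2]
gripper_width: 36.2
gripper_force: 0.0
clock: 18.73
position: [673.1, 194.3, 107.9]
eef_rot: [-2.956, -1.055, -0.007]
force: [-0.9, 0.0, -1.0]
gripper_width: 36.3
gripper_force: 0.0
18.725 p [673.11 194.33 107.89] z [ 0.  0. -1.] y [ 0.63 -0.77 -0.  ] 
 q [0.18 0.54 1.39 0.   1.21 1.06] F [-0.9   0.03 -0.97] w 36.26318836284934 0.0
```

View pics/t6c.png

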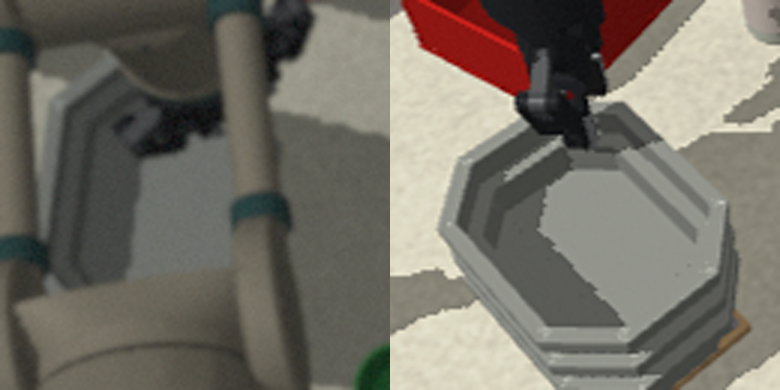

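The side half shows one finger inside the tray at (580,140), with the gripper over corner3's rim. There is no contact force, so I go down 6 mm more and pinch.

```bash
python3 -m pendant '[0,0,-2,0,0,0,-0.15, 0,0,-2,0,0,0,-0.15, 0,0,-2,0,0,0,-0.15, 0,0,0,0,0,0,-0.5, 0,0,0,0,0,0,-0.6]' 30
python3 -m pendant '[0,0,0,0,0,0,-1, 0,0,0,0,0,0,-1, 0,0,0,0,0,0,-1, 0,0,0,0,0,0,-1, 0,0,0,0,0,0,-1]' 90
python3 st.py
```

```text
clock: 19.45
position: [673.2, 194.3, 102.2]
eef_rot: [-2.956, -1.055, -0.008]
force: [-0.3, 0.7, -0.4]
gripper_width: 17.2
gripper_force: 0.0
clock: 20.08
position: [673.6, 194.5, 102.6]
eef_rot: [-2.956, -1.055, -0.01]
force: [0.9, 1.1, 2.5]
gripper_width: 7.5
gripper_force: 88.3
20.075 p [673.65 194.48 102.62] z [ 0.01  0.   -1.  ] y [ 0.63 -0.77 -0.  ] 
 q [0.18 0.54 1.4  0.   1.19 1.06] F [0.88 1.15 2.49] w 7.49748012527438 88.32267209887505
```

```bash
python3 -m pendant '[-1.03,1.26,6.66,-1.935,-1.583,0,-1, -1.22,1.49,6.58,-1.935,-1.583,0,-1, -1.39,1.7,6.49,-1.935,-1.583,0,-1, -1.57,1.92,6.39,-1.935,-1.583,0,-1, -1.75,2.14,6.27,-1.935,-1.583,0,-1]'
python3 st.py
python3 - <<'E'
from h import *
t=robot.read_camera("top");i=robot.read_camera("side")
cv2.imwrite("pics/s7.png",i)
E
```

```text
clock: 20.7
position: [667.9, 202.6, 135.3]
eef_rot: [2.762, 0.988, 0.121]
force: [4.6, -0.6, 1.1]
gripper_width: 8.0
gripper_force: 88.3
20.7 p [667.87 202.57 135.34] z [ 0.15 -0.16 -0.98] y [ 0.62 -0.75  0.22] 
 q [ 0.3   0.48  1.45 -0.22  1.13  1.27] F [ 4.56 -0.56  1.05] w 7.975011955865587 88.2891109585762
```

```bash
python3 -m pendant '[-1.92,2.35,6.15,-1.935,-1.583,0,-1, -2.08,2.55,6.02,-1.935,-1.583,0,-1, -2.25,2.76,5.86,-1.935,-1.583,0,-1, -2.41,2.95,5.7,-1.935,-1.583,0,-1, -2.56,3.13,5.53,-1.935,-1.583,0,-1]'
python3 -m pendant '[0,0,0,0,0,0,-1, 0,0,4,0,0,0,-1, 0,0,8,0,0,0,-1, 0,0,10,0,0,0,-1, 0,0,12,0,0,0,-1]'
python3 st.py
python3 - <<'E'
from h import *
t=robot.read_camera("top");i=robot.read_camera("side")
cv2.imwrite("pics/s8.png",np.hstack([cv2.resize(cv2.imread("pics/s7.png")[150:350,140:340],(400,400)),cv2.resize(i[150:350,140:340],(400,400))]))
E
```

```text
clock: 21.42
position: [658.7, 214.0, 166.8]
eef_rot: [2.558, 0.917, 0.218]
force: [8.2, -6.0, 6.6]
gripper_width: 7.6
gripper_force: 88.5
clock: 22.05
position: [654.0, 216.6, 197.4]
eef_rot: [2.568, 0.919, 0.206]
force: [-0.1, -0.5, -0.7]
gripper_width: 7.6
gripper_force: 88.8
22.05 p [654.03 216.63 197.41] z [ 0.27 -0.32 -0.91] y [ 0.58 -0.7   0.42] 
 q [ 0.43  0.43  1.44 -0.45  1.19  1.47] F [-0.11 -0.54 -0.71] w 7.623932647559801 88.76078613102436
```

View pics/s8.png

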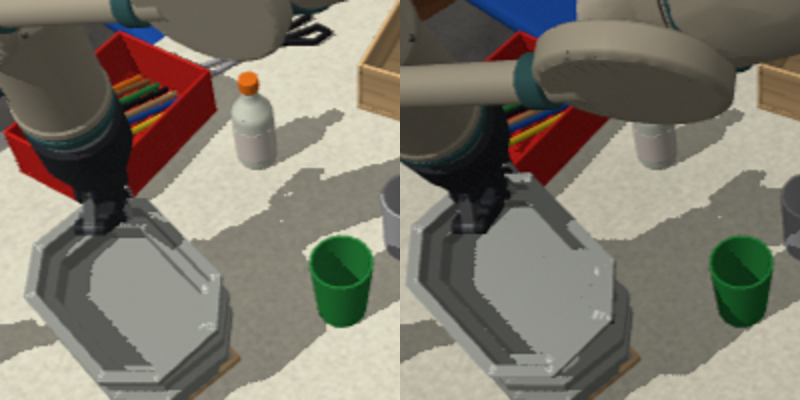

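The left half (12.5° peel) and the right half (25° peel, then lift) show corner3 rising at about (100,215) and (475,215). The opposite corner was still in the nest during the peel, and now the tray is free. Now I lift it, level it and carry it over.

```bash
python3 -m pendant '[0,0,10,0,0,0,-1, 0,0,10,0,0,0,-1, 0,0,10,0,0,0,-1, 0,0,10,0,0,0,-1, 0,0,8,0,0,0,-1]'
python3 -m pendant '[0,0,0,1.935,1.583,0,-1, 0,0,0,1.935,1.583,0,-1, 0,0,0,1.935,1.583,0,-1, 0,0,0,1.935,1.583,0,-1, 0,0,0,1.935,1.583,0,-1]'
python3 -m pendant '[0,0,0,1.935,1.583,0,-1, 0,0,0,1.935,1.583,0,-1, 0,0,0,1.935,1.583,0,-1, 0,0,0,1.935,1.583,0,-1, 0,0,0,1.935,1.583,0,-1]'
python3 st.py
python3 - <<'E'
from h import *
cv2.imwrite("pics/t9.png",robot.read_camera("top"));cv2.imwrite("pics/s9.png",robot.read_camera("side"))
E
python3 -m pendant '[0.85,-15,0,0,0,1.5,-1, 0.85,-28,0,0,0,1.5,-1, 0.85,-36,0,0,0,1.5,-1, 0.85,-38,0,0,0,1.5,-1, 0.85,-38,0,0,0,1.5,-1]'
python3 -m pendant '[0.85,-38,0,0,0,1.5,-1, 0.85,-38,0,0,0,1.5,-1, 0.85,-38,0,0,0,1.5,-1, 0.85,-38,0,0,0,1.5,-1, 0.85,-38,0,0,0,1.5,-1]'
python3 -m pendant '[0.85,-38,0,0,0,1.5,-1, 0.85,-36,0,0,0,1.5,-1, 0.85,-32,0,0,0,1.5,-1, 0.85,-25,0,0,0,1.5,-1, 0.85,-15,0,0,0,1.5,-1]'
python3 -m pendant '[0,0,0,0,0,0,-1, 0,0,0,0,0,0,-1, 0,0,0,0,0,0,-1, 0,0,0,0,0,0,-1, 0,0,0,0,0,0,-1]'
python3 st.py
python3 - <<'E'
from h import *
t=robot.read_camera("top");i=robot.read_camera("side")
cv2.imwrite("pics/t10.png",t);cv2.imwrite("pics/s10.png",i)
# gray-tray mask near expected
p=robot.get_state()["position"]
for n,im in(("top",t),("side",i)):
    a=np.deg2rad(16.8);c=np.array([p[0]-77.7,p[1]+25.3,p[2]+19])
    v=np.array([[x,y] for x,y in[(89,-44),(89,44),(64,69),(-64,69),(-89,44),(-89,-44),(-64,-69),(64,-69)]])
    V=np.c_[c[0]+v[:,0]*np.cos(a)-v[:,1]*np.sin(a),c[1]+v[:,0]*np.sin(a)+v[:,1]*np.cos(a),np.full(8,c[2])]
    q=proj(n,V); print(n,q.round().tolist())
E
```

```text
clock: 22.78
position: [655.2, 216.6, 246.8]
eef_rot: [2.567, 0.918, 0.211]
force: [-0.1, -0.3, -1.3]
gripper_width: 7.7
gripper_force: 88.7
clock: 23.4
position: [655.1, 216.5, 246.2]
eef_rot: [2.766, 0.989, 0.115]
force: [-0.3, -0.6, -1.1]
gripper_width: 7.5
gripper_force: 88.7
clock: 24.02
position: [655.2, 216.3, 246.2]
eef_rot: [-2.955, -1.056, -0.008]
force: [0.3, 0.2, -1.0]
gripper_width: 7.8
gripper_force: 88.7
24.025 p [655.17 216.32 246.17] z [ 0.    0.01 -1.  ] y [ 0.63 -0.77 -0.  ] 
 q [0.22 0.44 1.21 0.   1.48 1.1 ] F [ 0.28  0.2  -1.05] w 7.813722674663977 88.71969759464264
clock: 24.75
position: [659.2, 60.7, 246.1]
eef_rot: [-2.88, -1.249, -0.008]
force: [-0.1, 0.7, -1.5]
gripper_width: 8.0
gripper_force: 88.7
clock: 25.38
position: [663.5, -129.4, 246.2]
eef_rot: [-2.792, -1.434, -0.008]
force: [0.5, -1.0, -1.4]
gripper_width: 7.6
gripper_force: 88.7
clock: 26.0
position: [667.7, -275.8, 245.8]
eef_rot: [-2.693, -1.612, -0.006]
force: [-0.4, 0.4, -1.2]
gripper_width: 7.7
gripper_force: 88.7
clock: 26.62
position: [667.9, -274.0, 246.0]
eef_rot: [-2.692, -1.612, -0.007]
force: [0.3, -0.3, -1.2]
gripper_width: 7.7
gripper_force: 88.7
26.625 p [ 667.85 -274.    246.03] z [ 0.    0.01 -1.  ] y [ 0.88 -0.47 -0.  ] 
 q [-0.49  0.5   1.12  0.01  1.53  0.  ] F [ 0.31 -0.31 -1.21] w 7.733737400165221 88.68806205689907
top [[501.0, 138.0], [449.0, 154.0], [439.0, 172.0], [463.0, 248.0], [482.0, 258.0], [534.0, 243.0], [544.0, 223.0], [520.0, 149.0]]
side [[344.0, 84.0], [330.0, 106.0], [337.0, 115.0], [397.0, 130.0], [412.0, 126.0], [423.0, 102.0], [414.0, 94.0], [359.0, 81.0]]
```

Run:
```python
from h import *
for n,b in(("top",(425,125,560,275)),("side",(315,70,440,190))):
    im=cv2.imread(f"pics/{n[0]}10.png"); x0,y0,x1,y1=b
    hsv=cv2.cvtColor(cv2.GaussianBlur(im,(3,3),0),cv2.COLOR_BGR2HSV)
    m=np.zeros(im.shape[:2],np.uint8); m[y0:y1,x0:x1]=((hsv[...,1]<32)&(hsv[...,2]>35))[y0:y1,x0:x1]
    m=cv2.morphologyEx(m,cv2.MORPH_OPEN,np.ones((3,3)))
    for r in m[y0:y1:6,x0:x1:3]: print(''.join('#' if k else '.' for k in r))
    c=max(cv2.findContours(m,cv2.RETR_EXTERNAL,cv2.CHAIN_APPROX_NONE)[0],key=cv2.contourArea)
    print(n,cv2.approxPolyDP(c,3,True)[:,0].tolist())
```

```text
#####.######################.................
############################.................
############################.................
###########################..................
##########################................###
#########################...............#####
########################...........##########
........#################.........###########
.......##################........############
......####################.......############
......##################.......##############
.......################........##############
.......##############..........##############
........############..........###############
.........##########............##############
.........#########.................##########
..........######........................#####
..........######...........................##
...........####..............................
............###..............................
.............................................
.............................................
.............................................
#.........................................
[... 558 characters left out ...]
########.....##
##################################....#...
##################################.##.....
################################.....##..#
..############.....###########...####.....
...............................#..#.......
..........................................
..........................................
.....................................#....
..........................................
..........................................
..........................................
side [[315, 70], [315, 141], [328, 147], [359, 140], [383, 146], [401, 144], [415, 129], [418, 114], [424, 113], [409, 95], [378, 86], [378, 70], [361, 83], [359, 95], [353, 94], [354, 84], [349, 83], [347, 70]]
```

Run:
```python
from h import *
a=cv2.imread("pics/s10.png"); b=cv2.imread("pics/side0.png")
h=cv2.cvtColor(a,cv2.COLOR_BGR2HSV)
df=cv2.absdiff(a,b).max(2)
# w=changed; letters by class
for y in range(70,170,3):
    r=''
    for x in range(310,446,2):
        H,S,V=h[y,x]
        r+= '.' if df[y,x]<12 else ('k' if V<50 else ('o' if S>60 else str(min(9,int(V)//26))))
    print(y,r)
```

```text
70 .................33kkkkkkkkkkkkkk.................................o3
73 ..................4kkkkkkkkkkkkk................................ooo3
76 ...................kkkkkkkkkkkk..................................oo3
79 ...................4kkkkkkkkkk..................................ooo3
82 ...................4k2kkkkk34...................................oooo
85 ...................4k3kkkk32234..................................ooo
88 ....................43kkkk2222223333457.........................oooo
91 ..................2223kkkk222222222222232346...............4....oooo
94 ...............452222.kkk1222222222222223333455555........22223ooooo
97 ..............552222222....355.22222223333333333345o..........22223o
100 .............552223354.22223333.4555543333333.3333455...........o222
103 ............5532233222222..333333333334455543333333455o.............
106 ...........3453233222222...333.333333333333345554333345.......ooo...
109 ...........334542222222.45544333333333333333333454333454.....ooooooo
112 ............3344.222..45455544555543333333333333.5534453323..ooooooo
115 ...........
[... 671 characters left out ...]
.......5333333322222k44444444444447.7444...
145 ......................................4235..7444444444444444444444..
148 ............................................444444444444444444444444
151 .................................7.........5444444444444444444444444
154 ................................oooooo...744444444444444444444444444
157 ..................................oooooooooo444444444444444444444444
160 ...................................oooooooooooooo4444444444444444444
163 .....................................ooooooooooooooooo44444444444444
166 ......................................oooooooooooooooo44444444444444
169 .........................................oooooooooooo344444444444444
```

Run:
```python
from h import *
p=np.array([667.85,-274,246.03])
v=np.array([(89,-33),(89,33),(53,69),(-53,69),(-89,33),(-89,-33),(-53,-69),(53,-69)])
for tilt in(0,-4,4):   # sag about axis perpendicular to pinch dir; + raises far corner
    Rz=Ro.from_euler('z',16.8,degrees=True).as_matrix(); g=np.array([67.5,-47.5,33.])
    P=(np.c_[v,np.full(8,52.)]-g)@Rz.T
    y=Ro.from_rotvec(np.deg2rad(tilt)*np.array([-np.sin(np.deg2rad(-28.2)),np.cos(np.deg2rad(-28.2)),0])).as_matrix()
    print(tilt,proj("side",P@y.T+p).round(1).tolist())
```

```text
0 [[342.6, 87.1], [331.8, 103.1], [341.8, 116.5], [391.6, 128.9], [413.8, 123.0], [421.8, 105.5], [409.6, 92.8], [363.4, 82.3]]
-4 [[342.9, 87.3], [332.0, 104.7], [341.9, 119.5], [391.1, 134.0], [413.1, 128.1], [421.3, 109.2], [409.5, 95.1], [363.7, 82.5]]
4 [[342.4, 87.0], [331.5, 101.6], [341.6, 113.4], [392.0, 123.5], [414.4, 117.7], [422.1, 101.6], [409.6, 90.5], [363.1, 82.2]]
```

```bash
python3 -m pendant '[0,0,-12,0.19,0.35,0,-1, 0,0,-20,0.19,0.35,0,-1, 0,0,-24,0.19,0.35,0,-1, 0,0,-20,0.19,0.35,0,-1, 0,0,-14,0.19,0.35,0,-1]'
python3 -m pendant '[0,0,-8,0,0,0,-1, 0,0,-7,0,0,0,-1, 0,0,-6,0,0,0,-1, 0,0,-4,0,0,0,-1, 0,0,-2,0,0,0,-1]'
python3 -m pendant '[0,0,0,0,0,0,-1, 0,0,0,0,0,0,-1, 0,0,0,0,0,0,-1, 0,0,0,0,0,0,-1, 0,0,0,0,0,0,-1]'
python3 st.py
python3 - <<'E'
from h import *
a=robot.read_camera("side"); t=robot.read_camera("top"); cv2.imwrite("pics/s11.png",a); cv2.imwrite("pics/t11.png",t)
b=cv2.imread("pics/side0.png")
h=cv2.cvtColor(a,cv2.COLOR_BGR2HSV); df=cv2.absdiff(a,b).max(2)
p=robot.get_state()["position"]
v=np.array([(89,-33),(89,33),(53,69),(-53,69),(-89,33),(-89,-33),(-53,-69),(53,-69)])
Rz=Ro.from_euler('z',16.8,degrees=True).as_matrix(); g=np.array([67.5,-47.5,33.])
print(proj("side",(np.c_[v,np.full(8,52.)]-g)@Rz.T+p).round().tolist())
for y in range(120,215,3):
    r=''
    for x in range(310,430,2):
        H,S,V=h[y,x]
        r+= '.' if df[y,x]<12 and S<60 else ('k' if V<50 else ('o' if S>60 else str(min(9,int(V)//26))))
    print(y,r)
E
```

```text
clock: 27.35
position: [667.1, -274.2, 153.4]
eef_rot: [-2.664, -1.594, 0.023]
force: [-0.7, 0.1, -2.0]
gripper_width: 7.9
gripper_force: 88.6
clock: 27.98
position: [667.8, -274.4, 128.9]
eef_rot: [-2.667, -1.596, 0.02]
force: [0.3, -0.8, -1.6]
gripper_width: 7.8
gripper_force: 88.6
clock: 28.6
position: [667.8, -274.5, 128.9]
eef_rot: [-2.667, -1.596, 0.02]
force: [-0.7, 0.1, -1.9]
gripper_width: 7.8
gripper_force: 88.6
28.6 p [ 667.81 -274.46  128.91] z [-0.03  0.02 -1.  ] y [ 0.88 -0.47 -0.04] 
 q [-0.49  0.57  1.27  0.01  1.33  0.  ] F [-0.69  0.11 -1.95] w 7.780251132931598 88.63810881972313
[[341.0, 131.0], [331.0, 147.0], [340.0, 160.0], [385.0, 173.0], [405.0, 167.0], [413.0, 149.0], [402.0, 136.0], [360.0, 126.0]]
120 .................2kkkkkkkkkkk..............................3
123 ...................kkkkkkkkk...........................77543
126 ..................22kkkkkkk..........................7544444
129 ..................232kkk....3.4...................7444444444
132 ...............455532kkk2222222233335.7.........544444444444
135 ..............454223kkkk2222222222224
[... 1013 characters left out ...]
ooooooooooooooooooooooo333222ooooooooooooo......44
186 .....oooooooooooooooooooooooooooooooooooooooooooooo.......44
189 .....oooooooooooooooooooooooooooooooooooooooooooooo......444
192 .....ooooooooooooooooooooooooooooooooooooooooooooo.......444
195 .....ooooooooooooooooooooooooooooooooooooooooooooo..........
198 .....oooooooooooooooooooooooooooooooooooooooooooo...........
201 .....ooooooooooooooooooooooooooooooooooooooooooo............
204 .....ooooooooooooooooooooooooooooooooooooooooooo............
207 ..........ooooooooooooooooooooooooooooooooooooo.............
210 ...............oooooooooooooooooooooooooooooooo.............
213 ....................oooooooooooooooooooooooooo..............
```

```bash
python3 -m pendant '[0,0,-2,0,0,0,-1, 0,0,-2,0,0,0,-1, 0,0,-1,0,0,0,-1, 0,0,0,0,0,0,-1, 0,0,0,0,0,0,-1]'
python3 -m pendant '[0,0,0,0,0,0,-1, 0,0,0,0,0,0,-1, 0,0,0,0,0,0,-1, 0,0,0,0,0,0,-1, 0,0,0,0,0,0,-1]'
python3 - <<'E'
from h import *
a=robot.read_camera("top"); b=cv2.imread("pics/top0.png"); s=robot.read_camera("side"); s0=cv2.imread("pics/side0.png")
# bystander check: change in glue/tape/pliers areas
for n,x,y,im,i0 in(("glue side",266,212,s,s0),("tape top",168,328,a,b),("tape side",277,443,s,s0),("pliers top",515,334,a,b),("pliers side",478,210,s,s0),("cup top",345,262,a,b),("cup side",345,258,s,s0)):
    print(n,cv2.absdiff(im,i0)[y-12:y+12,x-12:x+12].mean().round(1))
print(robot.get_state()["position"],robot.get_state()["force"])
E
```

```text
clock: 29.32
position: [667.8, -274.5, 123.9]
eef_rot: [-2.667, -1.596, 0.02]
force: [0.1, -0.3, -1.2]
gripper_width: 7.6
gripper_force: 88.6
clock: 29.95
position: [667.8, -274.5, 123.9]
eef_rot: [-2.667, -1.596, 0.02]
force: [0.3, 0.2, -1.3]
gripper_width: 8.0
gripper_force: 88.6
glue side 5.1
tape top 13.5
tape side 7.0
pliers top 32.0
pliers side 50.7
cup top 28.5
cup side 8.9
[ 667.78226019 -274.45235033  123.88431973] [ 0.213194   -0.16240594 -1.60316929]
```

Run:
```python
from h import *
for f in("pics/top0.png","pics/t9.png","pics/t11.png"):
    h=cv2.cvtColor(cv2.imread(f),cv2.COLOR_BGR2HSV)[310:355,470:560]
    ys,xs=np.nonzero((h[...,1]>120)&((h[...,0]<8)|(h[...,0]>172))); print(f,len(xs),xs.mean()+470,ys.mean()+310)
robot.job_done()
```

```text
pics/top0.png 339 525.0147492625368 334.23893805309734
pics/t9.png 328 525.0884146341464 334.4115853658537
pics/t11.png 58 539.3620689655172 338.6034482758621
the job is handed in; nothing more can be done
```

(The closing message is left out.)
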